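# Clamp the sensor head in the reactor dock

## Task

Stand the loose sensor head upright in the dock's cradle, fully down on its floor, and let go of it. Then reach into the round collar and turn the recessed clamp knob clockwise until the jaw holds the head snugly against the stop (about 14 N): not loose and never overtightened. Let go of the knob, do not lean hard on the collar, and leave everything else where it is.

Things in the scene. Friction and masses are not known exactly. Their poses are not given: they have to be found in the camera images.
- dock: Clamp dock, fixed: aluminium base plate 150 x 310, 10 thick. Origin on the bench under it, z up. Knob and collar at local y = +80. Cradle at local y = -31 to -121: white side walls along y, inner faces at local x = -33 and +33, tops 46 above the bench; floor 10 above the bench. Its ends are the jaw (knob side) and a steel stop; their tops are 44 and 42 above the bench.
- collar: White round collar fixed on the dock around the clamp knob, outer radius 52, inner radius 46, rim 66 above the bench. Origin on its axis, 10 above the bench. Do not press on it with more than 25 N.
- slot (a point): Point on the cradle floor, midway between the side walls, below the face of the fully open jaw. Axes as dock; z up. In this frame the jaw face is at y = -8 mm x knob angle (rad); the stop's face is anywhere from y = -43 to -52: others slide it along to suit, it is locked now, differs each time and is not measured.
- knob (a joint): Clamp knob angle, rad, 0 = jaw fully open, grows clockwise seen from above, at most 3.6; starts at 0 to 0.4. Each rad drives the jaw 8 mm towards the stop. Drag 0.28 N m (at rest it may lean either way, depending on the last move; the rise counts); stays where left. After the nip of the head between jaw and stop each further 0.1 rad adds about 6 N of clamp force and 0.05 N m of torque.
- knob_grip (a point): On the knob's vertical axis, 46 above the bench: the height to grip. The knob is a black bar 42 long (this point's x), 14 wide (y), 24 to 54 above the bench, on a disc of radius 21 just below it; the collar's rim stands 12 above the bar's top. Turn it at most about 1.5 rad a grip, then regrip.
- jaw: Jaw slide, driven by the knob, carrying a spring-backed steel pad 44 x 8 x 28 high. Origin at the middle of the unloaded pad (its yielding is not shown), 30 above the bench; the pad's face is 4 from there towards dock -y. Snug is 6 to 25 N on the head, best about 14 N, reached some 0.2 rad past the nip at about 0.11 N m over the free drag; more than 25 N is overtight.
- head: Loose sensor head: upright grey box 60 (x) x 34 (y) x 80 high with black fins, a round steel connector 14 high on top, 0.22 to 0.37 kg. Origin at the centre of its underside. It stands in the cradle with its 60 side along the dock's x (either way round) and its 34 side between jaw and stop.
- wash_bottle: Bystander, to be left alone: white squeeze bottle, 72 diameter, 170 tall. Origin at the centre of its underside.
- beaker: Bystander, to be left alone: glass beaker, 68 diameter, 85 tall. Origin at the centre of its underside.
- jar: Bystander, to be left alone: small amber jar, 56 diameter, 70 tall. Origin at the centre of its underside.
- collar_ring: Bystander, to be left alone: spare white ring lying flat, 90 outside, 16 high. Origin at the centre of its underside.
- plug: Bystander, to be left alone: small white plug, 26 diameter, 26 tall. Origin at the centre of its underside.
- driver: Bystander, to be left alone: screwdriver lying down, 160 long.
- tip_box: Bystander, to be left alone: clear plastic box 85 x 120 x 60 high. Origin at the centre of its underside.

How it is judged:
By the outcome, as a careful person would: the job done as asked, in the order asked, and still so for the second after the job is handed in, with the robot touching nothing.
It also fails if it takes over 67 s, if anything falls off the work surface, if the arm or the gripper's body presses on something with over 40 N, if the wrist force passes 120 N, or if a joint passes its speed limit or range.

## Robot

A 7-joint arm with a two-finger parallel gripper is mounted at the origin on the work surface. World frame = base frame: x ahead of the robot, y to its left, z up, the work surface at z = 0. Lengths are in m, angles in degrees, forces in N, time in s.
With the tool pointing down it reaches from about 0.425 to 1.025 m from the base axis. Payload 3.6 kg.
Tool frame: the origin (TCP) lies at the very end of the fingers, on their centre line; the grasp point (between the pads) lies 19 mm behind it; z points along the fingers, y is the line along which they close (so a half turn about z gives the same grasp; the last joint's range is limited). The gripper opens to 85 mm and grips with 20 to 120 N. Pads are 22 mm wide; open, the fingers measure 114 mm over their backs; the gripper's body (76 mm by 85 mm) begins 54 mm behind the grasp point. The pads swing forward as they close: fully open they stand 13 mm farther back than shut.
Start: joints at [-82.191, 33.873, 2.773, 92.16, -1.908, 54.013, -1.931], TCP at [0.165, 0.706, 0.231] pointing down, gripper open.
Joint ranges: [-153.93, 153.93], [-27.13, 128.08], [-72.61, 78.16], [10.71, 143.7], [-87.88, 267.88], [4.46, 118.87], [-176.78, 176.78]. Speed limits (degrees/s): [147.25, 147.25, 180, 180, 180, 180, 180].

## Interface

Orientations are given as [roll, pitch, yaw] about the fixed x, y, z axes, in that order (R = Rz(yaw) Ry(pitch) Rx(roll)).
In Python, from rig import env, eyes gives the robot as it stands. The module is installed in compiled form; this text tells all that it offers.
- The arm moves only by the tool jog_arm, never from a script. Its argument "rows" is text: rows parted by semicolons, each of 7 numbers parted by spaces: the shift along the tool's x, y, z in mm, then the turn, a rotation vector about the tool's x, y, z in rad, then the finger opening in mm, from 0 to 85.4. In form: tx ty tz wx wy wz jaw; .... A call has 1 to 5 rows; each row shifts and turns the commanded pose from where the row before left it, along the tool's axes as they then stand; what a row does not reach is not made up. A row lasts 1/12 s, in which the tool goes at most 41.7 mm and 7.16 degrees, less where a joint would pass 70% of its speed; a pose out of reach is approached as far as the arm can. A call with a gripper value outside its range is refused whole. The fingers move at their own pace and stop on an object; "grip_force" is the grip in N (left out, the last holds). Time passes only in rows, so rows that do not move let the fingers close. It gives the time, the measured TCP pose, the force, the opening and the grip force at its end, in the units of the state.
- env.read_state(): the state, without advancing time (a new reading comes with each control period).
- eyes.grab_frame(name): name is "side" or "top"; returns a dict with "img" (400x640x3 uint8, blue, green, red), "fx", "fy", "cx", "cy" (pixels), "R" (3x3) and "t" (3): a world point X has camera coordinates R X + t. Camera axes: x right, y down, z forward; pixel columns grow to the right and rows downward; lengths in m; the calibration is good to about 2 mm. A picture is of the moment at which its call begins. There is no depth.
- env.close_job(): hands the job in; it is judged then, once.
Trained networks look in the newest picture that a camera, given by its name, has taken for a name from the list of things; names that differ only in an ending like _2 or _b are one class to them, and where a whole thing is asked for, a point or a joint stands for the part that bears it (a point fixed in the world has none). Each returns a list of dicts, best first, with "confidence" (0 to 1); they miss things now and then, are a little off and sometimes report something else, mostly with a low value. They report only what shows in the picture. A call takes as long as a camera call.
- eyes.recognise(camera, label): "at" ([column, row] in pixels, amid what is visible of it).
- eyes.cut_out(camera, label): "region" (400x640 bool, what is visible of it) and "at" ([column, row] in pixels, amid what is visible of it).
The state is a dict: "t": time; "q": joint angles; "joint_vel": joint speeds; "effort": joint torques, N m; "position": TCP position; "ee_rot": TCP orientation; "wrist_force": force on the tool from outside, world axes, zero at the start; "torque": the same for the moment, N m; "grip_width": finger opening in m; "gripper_force": force on a finger pad.
Only numpy, scipy, OpenCV 4.12 (cv2) and the standard library are available. Lean on these libraries where they do the work, as an engineer would, in place of code of your own. Each camera call takes 0.05 s, during which the arm holds its last target. There are 200 camera calls.

## Working session

There is one attempt and no reset: what is moved stays moved. The work goes in short steps, Python scripts to look and compute and a tool call to move; the robot and the scene stay as the last step left them, time stands still between calls to the robot, and variables do not carry over. Pictures are saved under pics/ and viewed, at most 10 in all, crops included, and the job is handed in when it is done.

Besides the shell and the picture viewer there is one more tool, called after "Request:" as name(argument=value, ...) on one line, values as JSON. jog_arm: Moves the arm, as the interface text tells. Its arguments: {"type":"object","properties":{"rows":{"type":"string"},"grip_force":{"type":"number"}},"required":["rows"]}

```bash
mkdir -p pics
cat > h.py <<'E'
import numpy as np, cv2
from rig import env, eyes
def ray(f,px):
    d=np.array([(px[0]-f["cx"])/f["fx"],(px[1]-f["cy"])/f["fy"],1.])
    R=np.array(f["R"]);return -R.T@np.array(f["t"]),R.T@d
def onz(f,px,z):
    o,d=ray(f,px);return o+d*(z-o[2])/d[2]
def proj(f,X):
    c=np.array(f["R"])@np.array(X,float)+np.array(f["t"])
    return np.array([f["fx"]*c[0]/c[2]+f["cx"],f["fy"]*c[1]/c[2]+f["cy"]])
E
python3 - <<'E'
from h import *
fs={n:eyes.grab_frame(n) for n in("side","top")}
cv2.imwrite("pics/a.png",np.hstack([cv2.resize(fs[n]["img"],(400,250)) for n in fs])) 
cv2.imwrite("pics/top1.png",fs["top"]["img"]);cv2.imwrite("pics/side1.png",fs["side"]["img"])
for n in fs:
    f=fs[n];print(n,"cam",ray(f,(320,200)),f["fx"])
    for l in("dock","collar","knob","jaw","head","wash_bottle","beaker","jar","tip_box","collar_ring"):
        r=eyes.recognise(n,l)[:2]
        print(n,l,[(np.round(x["at"]),round(x["confidence"],2),np.round(onz(f,x["at"],.03),3)) for x in r])
s=env.read_state();print(s["t"],s["position"],s["ee_rot"],s["wrist_force"])
E
```

```text
side cam (array([ 0.1926004 , -0.83321232,  0.62100353]), array([ 0.29854154,  0.79291808, -0.53129179])) 384.20290950914824
side dock [(array([306., 196.]), 0.97, array([0.494, 0.085, 0.03 ]))]
side collar [(array([294., 171.]), 0.83, array([0.51, 0.25, 0.03]))]
side knob []
side jaw [(array([309., 192.]), 0.59, array([0.509, 0.103, 0.03 ]))]
side head [(array([356., 263.]), 0.57, array([ 0.504, -0.236,  0.03 ]))]
side wash_bottle [(array([292., 132.]), 0.91, array([0.606, 0.575, 0.03 ])), (array([297., 172.]), 0.67, array([0.517, 0.237, 0.03 ]))]
side beaker [(array([429., 241.]), 0.75, array([ 0.706, -0.23 ,  0.03 ]))]
side jar [(array([256., 154.]), 0.65, array([0.426, 0.429, 0.03 ]))]
side tip_box [(array([396., 336.]), 0.73, array([ 0.485, -0.446,  0.03 ]))]
side collar_ring [(array([296., 273.]), 0.79, array([ 0.365, -0.215,  0.03 ]))]
top cam (array([0.33500622, 0.01874235, 1.08338765]), array([ 0.18642361,  0.00786731, -0.98260146])) 403.88366019051307
top dock [(array([287., 207.]), 0.81, array([0.514, 0.114, 0.03 ])), (array([152., 176.]), 0.22, array([0.586, 0.476, 0.03 ]))]
top collar [(array([245., 189.]), 0.63, array([0.559, 0.228, 0.03 ]))]
top knob [(array([254., 207.]), 0.77, array([0.512, 0.202, 0.03 ]))]
top jaw [(array([287., 204.]), 0.58, array([0.522, 0.115, 0.03 ]))]
top head [(array([426., 217.]), 0.85, array([ 0.497, -0.253,  0.03 ]))]
top wash_bottle [(array([151., 175.]), 0.97, array([0.59, 0.48, 0.03]))]
top beaker [(array([423., 144.]), 0.64, array([ 0.7  , -0.249,  0.03 ])), (array([289., 203.]), 0.27, array([0.524, 0.109, 0.03 ]))]
top jar [(array([166., 237.]), 0.83, array([0.426, 0.424, 0.03 ]))]
top tip_box []
top collar_ring [(array([404., 263.]), 0.57, array([ 0.376, -0.194,  0.03 ])), (array([238., 193.]), 0.16, array([0.548, 0.245, 0.03 ]))]
1.1 [0.16513554 0.70594539 0.23128933] [-1.79999767e+02  2.34052460e-03  1.66836210e+02] [ 0.8875418   0.08304007 -0.84266744]
```

View pics/top1.png

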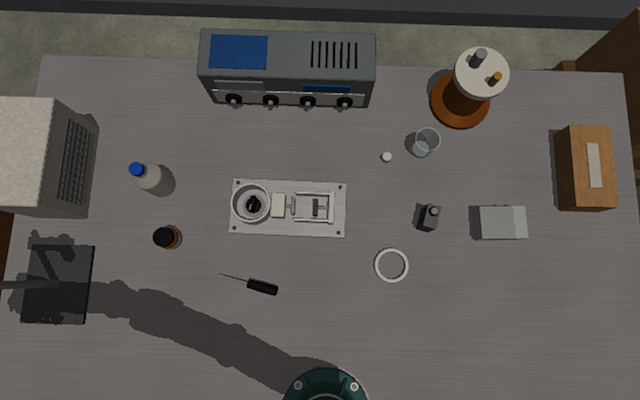

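View pics/side1.png

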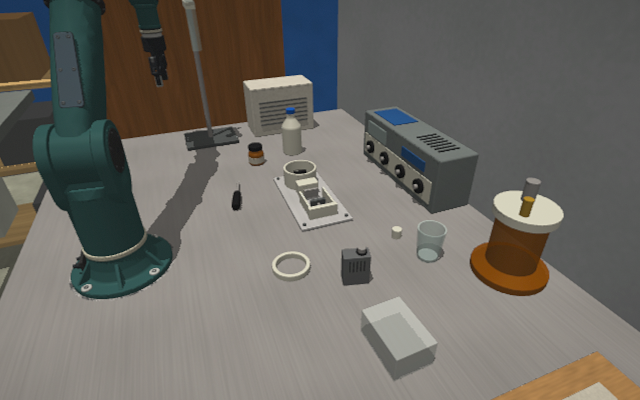

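```bash
cat >> h.py <<'E'
from scipy.optimize import differential_evolution
def box(sx,sy,z0,z1): return [(a*sx/2,b*sy/2,z) for a in(-1,1) for b in(-1,1) for z in(z0,z1)]
def cyl(r,z0,z1,c=(0,0)): return [(c[0]+r*np.cos(a),c[1]+r*np.sin(a),z) for a in np.linspace(0,2*np.pi,24) for z in(z0,z1)]
def sil(f,p,parts):
    m=np.zeros((1600,2560),np.uint8) ; x,y,w=p; c,s=np.cos(w),np.sin(w)
    for P in parts:
        q=np.array([proj(f,(x+c*a-s*b,y+s*a+c*b,z)) for a,b,z in P])
        cv2.fillConvexPoly(m,cv2.convexHull((q*4+1.5).astype(np.int32)),1)
    return cv2.resize(m,(640,400),interpolation=cv2.INTER_AREA)if 0 else m
def fit(views,parts,bounds):
    big=[(f,cv2.resize(m.astype(np.uint8),(2560,1600),interpolation=cv2.INTER_NEAREST)) for f,m in views]
    def cost(p):
        r=0
        for f,m in big:
            s=sil(f,p,parts); r+=1-(s&m).sum()/max(1,(s|m).sum())
        return r/len(big)
    return differential_evolution(cost,bounds,popsize=8,maxiter=30,seed=1,tol=1e-4)
E
python3 - <<'E'
from h import *
fs={n:eyes.grab_frame(n) for n in("side","top")}
H=[box(.06,.034,0,.08)]; 
M={}
for l in("head","dock","collar"):
    for n in fs:
        r=eyes.cut_out(n,l); M[n,l]=r[0]["region"] if r else None
        print(l,n,len(r),r and (r[0]["confidence"],r[0]["region"].sum()))
def go(l,parts,b,vs=("side","top")):
    for v in [vs]+[(n,) for n in vs]:
        r=fit([(fs[n],M[n,l]) for n in v],parts,b);print(l,v,r.x[:2].round(4),np.degrees(r.x[2]).round(1),round(r.fun,3))
cyls=cyl(.01,.08,.094)
go("head",[box(.06,.034,0,.08),cyls],[(.45,.55),(-.3,-.2),(-1.58,1.58)])
go("dock",[box(.15,.31,0,.01),cyl(.052,.01,.066,(0,.08))],[(.45,.55),(.05,.18),(-.4,.4)])
go("collar",[cyl(.052,.01,.066)],[(.45,.58),(.15,.28),(0,.01)])
t=fs["top"]["img"]
a=cv2.resize(t[170:245,222:354],None,fx=5,fy=5,interpolation=cv2.INTER_CUBIC)
b=cv2.resize(t[195:240,404:450],None,fx=5,fy=5,interpolation=cv2.INTER_CUBIC)
s=fs["side"]["img"];c=cv2.resize(s[240:290,330:380],None,fx=4,fy=4,interpolation=cv2.INTER_CUBIC)
o=np.zeros((600,800,3),np.uint8);o[:375,:660]=a;o[375:600,:230]=b;o[380:580,240:440]=c
d=cv2.resize(s[155:230,270:355],None,fx=4,fy=4)[-225:,:];o[375:600,450:450+d.shape[1]]=d
cv2.imwrite("pics/crop.png",o)
E
```

```text
head side 1 (0.62, np.int64(1009))
head top 1 (0.57, np.int64(519))
dock side 1 (0.62, np.int64(3144))
dock top 1 (0.67, np.int64(6331))
collar side 1 (0.83, np.int64(587))
collar top 1 (0.84, np.int64(643))
head ('side', 'top') [ 0.4915 -0.255 ] -16.3 0.083
head ('side',) [ 0.4923 -0.2519] -20.5 0.094
head ('top',) [ 0.4916 -0.2551] -15.1 0.052
dock ('side', 'top') [0.5149 0.115 ] -0.8 0.034
dock ('side',) [0.5135 0.1192] -0.4 0.038
dock ('top',) [0.515  0.1142] -0.7 0.017
collar ('side', 'top') [0.5153 0.2064] 0.3 0.459
collar ('side',) [0.5157 0.2096] 0.0 0.349
collar ('top',) [0.5157 0.2063] 0.1 0.568
```

View pics/crop.png

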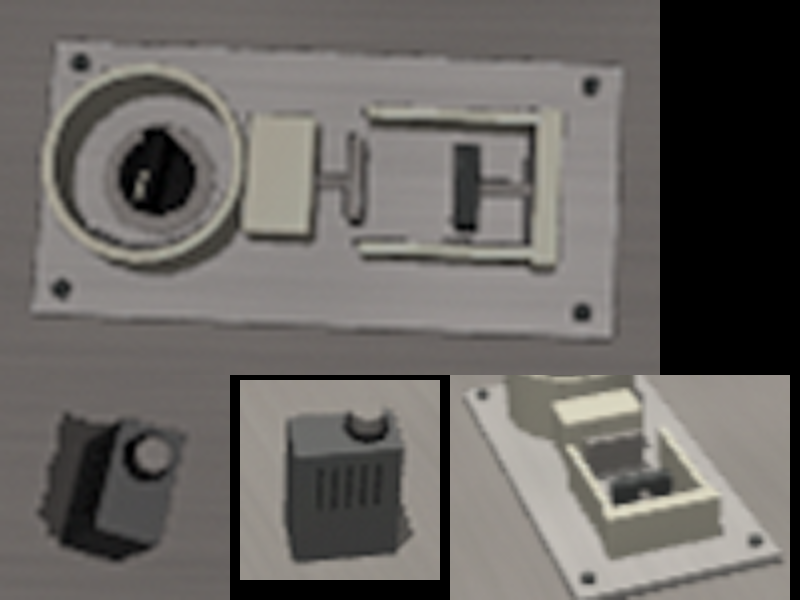

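```bash
cat >> h.py <<'E'
def plan(goal,yaw,n=5,start=None):
    """rows (tool axes) from measured pose to goal TCP xyz & yaw(deg), tool down"""
    s=env.read_state();p=np.array(s["position"]);y0=np.radians(s["ee_rot"][2])
    dy=(np.radians(yaw)-y0+np.pi)%(2*np.pi)-np.pi; d=np.array(goal)-p
    out=[]
    for i in range(n):
        a=y0+dy*i/n; c,sn=np.cos(a),np.sin(a); v=d/n*1000
        out.append("%.1f %.1f %.1f 0 0 %.3f"%(c*v[0]+sn*v[1],sn*v[0]-c*v[1],-v[2],-dy/n))
    print("t",s["t"],"pos",p.round(4),"rot",np.round(s["ee_rot"],2)); print("; ".join(out))
E
python3 - <<'E'
from h import *
fs={n:eyes.grab_frame(n) for n in("side","top")}
v=[(fs[n],eyes.cut_out(n,"head")[0]["region"]) for n in fs]
for off in(.012,.018):
  for w in (v,v[1:],v[:1]):
    r=fit(w,[box(.06,.034,0,.08),cyl(.01,.08,.094,(off,0))],[(.45,.55),(-.3,-.2),(-1,.6)]);print(off,r.x[:2].round(4),np.degrees(r.x[2]).round(1),round(r.fun,3))
f=fs["top"]
C=[onz(f,(x/5+221.6,y/5+169.6),.01) for x,y in((57,42),(622,67),(613,338),(33,312))]
C=np.array(C);print(C.round(4),C.mean(0).round(4))
e=C[0]-C[1]+C[3]-C[2];print("yaw",np.degrees(np.arctan2(-e[0],e[1])),np.linalg.norm(e)/2)
print("ring",onz(f,(145/5+221.6,165/5+169.6),.066),"knobdisc",onz(f,(157/5+221.6,172/5+169.6),.045))
plan((.46,.42,.22),120,10);
E
```

```text
0.012 [ 0.4913 -0.2542] -18.9 0.071
0.012 [ 0.4915 -0.2542] -16.6 0.064
0.012 [ 0.4915 -0.2546] -24.5 0.068
0.018 [ 0.4918 -0.2544] -18.5 0.08
0.018 [ 0.4912 -0.2543] -15.2 0.065
0.018 [ 0.4917 -0.2539] -21.3 0.08
[[ 0.5926  0.266   0.01  ]
 [ 0.588  -0.0421  0.01  ]
 [ 0.4398 -0.0401  0.01  ]
 [ 0.4449  0.2685  0.01  ]] [0.5163 0.1131 0.01  ]
yaw -0.8965493463590258 0.3083729655625284
ring [0.5159929 0.2038299 0.066    ] knobdisc [0.51621082 0.20119002 0.045     ]
t 1.7 pos [0.1652 0.706  0.2313] rot [180.     0.   166.84]
-35.2 -21.1 1.1 0 0 0.082; -36.8 -18.2 1.1 0 0 0.082; -38.2 -15.1 1.1 0 0 0.082; -39.3 -11.9 1.1 0 0 0.082; -40.1 -8.7 1.1 0 0 0.082; -40.7 -5.4 1.1 0 0 0.082; -41.0 -2.0 1.1 0 0 0.082; -41.1 1.3 1.1 0 0 0.082; -40.8 4.7 1.1 0 0 0.082; -40.3 8.0 1.1 0 0 0.082
```

Request:
jog_arm(rows="-35 -21 0 0 0 0.082 85; -37 -18 0 0 0 0.082 85; -38 -15 0 0 0 0.082 85; -39 -12 0 0 0 0.082 85; -40 -9 0 0 0 0.082 85")

```text
t: 2.12
position: [0.313, 0.562, 0.2316]
ee_rot: [180.0, -0.0, 143.1]
wrist_force: [1.0, 0.9, -0.7]
grip_width: 0.0852
gripper_force: 0.0
```

Request:
jog_arm(rows="-40 -5 0 0 0 0.082 85; -41 -2 0 0 0 0.082 85; -41 1 0 0 0 0.082 85; -40 5 0 0 0 0.082 85; -40 8 0 0 0 0.082 85")

```text
t: 2.53
position: [0.4592, 0.4204, 0.2317]
ee_rot: [180.0, -0.0, 119.6]
wrist_force: [0.5, 0.9, 0.4]
grip_width: 0.0849
gripper_force: 0.0
```

Run:
```python
from h import *
f=eyes.grab_frame("top")
g=lambda x,y,z:print((x,y),onz(f,(x/5+221.6,y/5+169.6),z).round(4))
g(367,108,.046);g(358,243,.046);g(545,112,.046);g(545,265,.046);g(560,112,.046)
g(365,180,.044);g(345,180,.044);g(455,190,.042)
plan((.49,-.254,.2),73,17)
```

```text
(367, 108) [0.5533 0.0933 0.046 ]
(358, 243) [0.4818 0.095  0.046 ]
(545, 112) [ 5.54e-01 -1.00e-04  4.60e-02]
(545, 265) [ 0.4731 -0.0022  0.046 ]
(560, 112) [ 0.5543 -0.008   0.046 ]
(365, 180) [0.5154 0.0929 0.044 ]
(345, 180) [0.5151 0.1033 0.044 ]
(455, 190) [0.5118 0.0458 0.042 ]
t 2.5833 pos [0.4678 0.411  0.2323] rot [179.77   0.46 118.73]
-34.9 -17.7 1.9 0 0 0.047; -35.7 -16.0 1.9 0 0 0.047; -36.4 -14.3 1.9 0 0 0.047; -37.1 -12.6 1.9 0 0 0.047; -37.6 -10.8 1.9 0 0 0.047; -38.1 -9.1 1.9 0 0 0.047; -38.5 -7.3 1.9 0 0 0.047; -38.8 -5.4 1.9 0 0 0.047; -39.0 -3.6 1.9 0 0 0.047; -39.1 -1.8 1.9 0 0 0.047; -39.1 0.1 1.9 0 0 0.047; -39.1 1.9 1.9 0 0 0.047; -39.0 3.7 1.9 0 0 0.047; -38.7 5.5 1.9 0 0 0.047; -38.4 7.4 1.9 0 0 0.047; -38.1 9.2 1.9 0 0 0.047; -37.6 10.9 1.9 0 0 0.047
```

Request:
jog_arm(rows="-38 -19 0 0 0 0.05 85; -39 -17 0 0 0 0.05 85; -39 -15 0 0 0 0.05 85; -39 -13 0 0 0 0.05 85; -40 -11 0 0 0 0.05 85")

```text
t: 3.0
position: [0.4692, 0.213, 0.2316]
ee_rot: [180.0, -0.0, 105.4]
wrist_force: [1.3, 0.1, 0.8]
grip_width: 0.0849
gripper_force: 0.0
```

Request:
jog_arm(rows="-40 -9 0 0 0 0.05 85; -40 -7 0 0 0 0.05 85; -41 -5 0 0 0 0.05 85; -41 -3 0 0 0 0.05 85; -41 -1 0 0 0 0.05 85")

```text
t: 3.42
position: [0.4792, 0.0081, 0.2317]
ee_rot: [179.9, -0.0, 91.1]
wrist_force: [0.5, 0.4, -0.6]
grip_width: 0.0852
gripper_force: 0.0
```

Run:
```python
from h import *
plan((.49,-.253,.2),73,6)
```

```text
t 3.4167 pos [0.4792 0.0081 0.2317] rot [ 1.7994e+02 -3.0000e-02  9.1120e+01]
-43.5 0.9 5.3 0 0 0.053; -43.4 3.2 5.3 0 0 0.053; -43.2 5.5 5.3 0 0 0.053; -42.9 7.8 5.3 0 0 0.053; -42.4 10.0 5.3 0 0 0.053; -41.8 12.3 5.3 0 0 0.053
```

Request:
jog_arm(rows="-41 1 5 0 0 0.053 85; -41 3 5 0 0 0.053 85; -41 5 5 0 0 0.053 85; -40 8 5 0 0 0.053 85; -40 10 5 0 0 0.053 85")

```text
t: 3.83
position: [0.4891, -0.1971, 0.2064]
ee_rot: [180.0, -0.0, 75.9]
wrist_force: [1.4, 0.3, 0.8]
grip_width: 0.085
gripper_force: 0.0
```

Request:
jog_arm(rows="-40 12 5 0 0 0.04 85; 0 0 0 0 0 0 85; 0 0 0 0 0 0 85")

```text
t: 4.08
position: [0.4905, -0.2402, 0.2015]
ee_rot: [180.0, 0.1, 73.4]
wrist_force: [0.1, 1.2, -0.3]
grip_width: 0.0852
gripper_force: 0.0
```

Run:
```python
from h import *
fs={n:eyes.grab_frame(n) for n in("side","top")}
v=[]
for n in fs:
    r=eyes.cut_out(n,"head")
    if r: print(n,r[0]["confidence"],r[0]["region"].sum());v.append((fs[n],r[0]["region"]))
o=np.hstack([cv2.resize(fs["side"]["img"][190:300,290:430],None,fx=2.8,fy=2.8),cv2.resize(fs["top"]["img"][140:250,360:500],None,fx=2.8,fy=2.8)])
cv2.imwrite("pics/pre.png",o);print(o.shape)
plan((.4915,-.2543,.13),73,2)
plan((.4915,-.2543,.04),73,4)
```

```text
side 0.74 1067
top 0.69 458
(308, 784, 3)
t 4.2833 pos [ 0.4913 -0.2347  0.2013] rot [-1.7997e+02 -7.0000e-02  7.3910e+01]
-9.4 2.8 35.6 0 0 0.008; -9.3 2.9 35.6 0 0 0.008
t 4.2833 pos [ 0.4913 -0.2347  0.2013] rot [-1.7997e+02 -7.0000e-02  7.3910e+01]
-4.7 1.4 40.3 0 0 0.004; -4.7 1.4 40.3 0 0 0.004; -4.7 1.4 40.3 0 0 0.004; -4.7 1.5 40.3 0 0 0.004
```

View pics/pre.png

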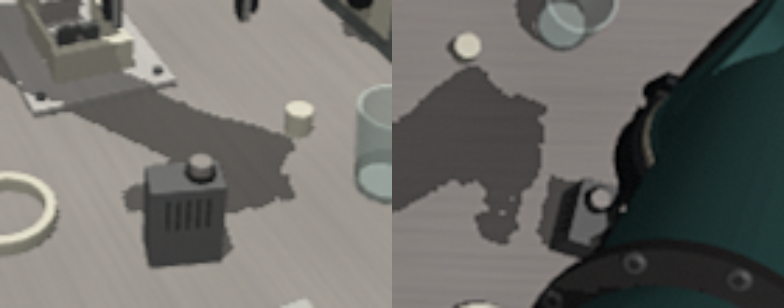

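Request:
jog_arm(rows="-9.5 3 25 0 0 0.016 85; -9.5 3 35 0 0 0 85; 0 0 35 0 0 0 85; 0 0 35 0 0 0 85; 0 0 31 0 0 0 85")

```text
t: 4.7
position: [0.4918, -0.2544, 0.0388]
ee_rot: [-180.0, -0.1, 73.0]
wrist_force: [-0.1, 0.0, -0.8]
grip_width: 0.085
gripper_force: 0.0
```

Request:
jog_arm(rows="0 0 0 0 0 0 85; 0 0 0 0 0 0 85; 0 0 0 0 0 0 60; 0 0 0 0 0 0 50; 0 0 0 0 0 0 50", grip_force=35)

```text
t: 5.12
position: [0.4929, -0.2572, 0.0428]
ee_rot: [179.8, 0.0, 72.9]
wrist_force: [1.1, 0.6, 3.5]
grip_width: 0.06
gripper_force: 37.2
```

Request:
jog_arm(rows="0 0 0 0 0 0 50; 0 0 0 0 0 0 50; 0 0 0 0 0 0 50; 0 0 0 0 0 0 50")

```text
t: 5.45
position: [0.4929, -0.2572, 0.0427]
ee_rot: [179.8, -0.0, 72.8]
wrist_force: [0.5, 0.2, 7.1]
grip_width: 0.0599
gripper_force: 37.8
```

Request:
jog_arm(rows="0 0 -10 0 0 0 50; 0 0 -20 0 0 0 50; 0 0 -25 0 0 0 50; 0 0 -25 0 0 0 50; 0 0 -10 0 0 0 50")

```text
t: 5.87
position: [0.4923, -0.2576, 0.1339]
ee_rot: [179.7, 0.0, 72.8]
wrist_force: [0.2, 0.2, -3.3]
grip_width: 0.0598
gripper_force: 39.5
```

Run:
```python
from h import *
s=env.read_state();print(s["wrist_force"],s["torque"],s["grip_width"])
plan((.516,.069,.13),89.2,10)
```

```text
[ 0.15151568  0.17642678 -3.32816931] [-0.05399263 -0.0261347  -0.04798694] 0.059818655512426544
t 5.8667 pos [ 0.4923 -0.2576  0.1339] rot [1.7972e+02 4.0000e-02 7.2800e+01]
31.9 -7.4 0.4 0 0 -0.029; 32.1 -6.5 0.4 0 0 -0.029; 32.3 -5.6 0.4 0 0 -0.029; 32.4 -4.6 0.4 0 0 -0.029; 32.5 -3.7 0.4 0 0 -0.029; 32.6 -2.8 0.4 0 0 -0.029; 32.7 -1.8 0.4 0 0 -0.029; 32.7 -0.9 0.4 0 0 -0.029; 32.7 0.0 0.4 0 0 -0.029; 32.7 1.0 0.4 0 0 -0.029
```

Request:
jog_arm(rows="32 -7 0 0 0 -0.029 50; 32 -6.5 0 0 0 -0.029 50; 32 -5.5 0 0 0 -0.029 50; 32 -4.5 0 0 0 -0.029 50; 32 -4 0 0 0 -0.029 50")

```text
t: 6.28
position: [0.5024, -0.0931, 0.1306]
ee_rot: [180.0, -0.0, 81.2]
wrist_force: [1.3, 1.3, -3.2]
grip_width: 0.06
gripper_force: 39.3
```

Request:
jog_arm(rows="32 -3 0 0 0 -0.029 50; 32 -2 0 0 0 -0.029 50; 32 -1 0 0 0 -0.029 50; 25 0 0 0 0 -0.029 50; 15 0 0 0 0 -0.025 50")

```text
t: 6.7
position: [0.5108, 0.0455, 0.1303]
ee_rot: [-180.0, -0.1, 89.6]
wrist_force: [-0.4, -0.5, -3.7]
grip_width: 0.0596
gripper_force: 39.3
```

Request:
jog_arm(rows="0 0 0 0 0 0 50; 0 0 0 0 0 0 50; 0 0 0 0 0 0 50")

```text
t: 6.95
position: [0.5109, 0.04, 0.1305]
ee_rot: [180.0, 0.0, 89.1]
wrist_force: [0.3, -0.4, -2.9]
grip_width: 0.0599
gripper_force: 39.3
```

Run:
```python
from h import *
fs={n:eyes.grab_frame(n) for n in("side","top")}
for n in fs:
    for l in("head","dock"):
        r=eyes.cut_out(n,l); print(n,l,r and (round(r[0]["confidence"],2),r[0]["region"].sum()))
s=fs["side"]["img"];t=fs["top"]["img"]
o=np.hstack([cv2.resize(s[120:235,260:365],None,fx=4,fy=4),cv2.resize(t[150:265,230:325],None,fx=4,fy=4)])
cv2.imwrite("pics/hover.png",o);print(o.shape)
plan((.516,.0685,.13),89.2,2)
```

```text
side head (0.83, np.int64(728))
side dock (0.73, np.int64(2852))
top head []
top dock []
(460, 800, 3)
t 7.25 pos [0.5112 0.0401 0.1304] rot [1.800e+02 2.000e-02 8.909e+01]
14.2 2.2 0.2 0 0 -0.001; 14.2 2.2 0.2 0 0 -0.001
```

View pics/hover.png

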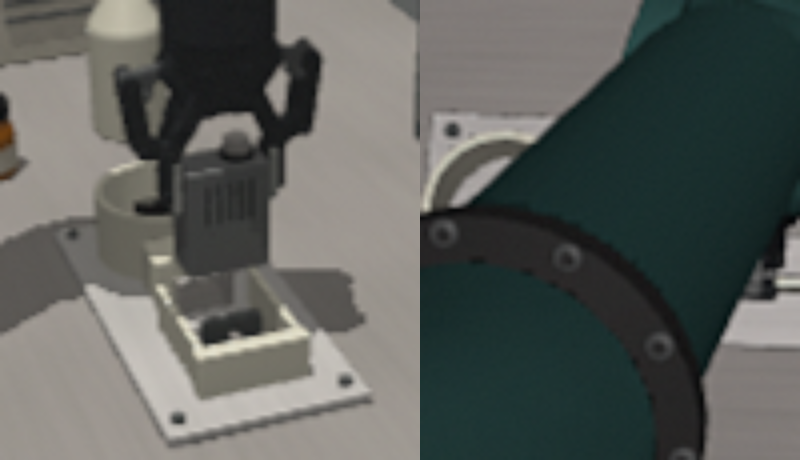

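Run:
```python
from h import *
f=eyes.grab_frame("side");m=eyes.cut_out("side","head")[0]["region"]
r=fit([(f,m)],[box(.06,.034,.0877,.1677)],[(.48,.54),(.01,.08),(-.03,.0)]);print("head",r.x.round(4),r.fun)
g=lambda x,y,z:print((x,y),onz(f,(x/4+259.6,y/4+119.6),z).round(4))
g(195,356,.046);g(310,333,.046);g(160,282,.046)
# full-res wall overlay
X0=np.array([.5162,.1245]);w=np.radians(-.85);c,s=np.cos(w),np.sin(w)
img=cv2.resize(f["img"][150:230,270:360],None,fx=8,fy=8,interpolation=cv2.INTER_CUBIC)
def L(a,b,col):
    P=[]
    for x,y,z in(a,b):
        q=proj(f,(X0[0]+c*x-s*y,X0[1]+s*x+c*y,z));P.append(tuple(int(v) for v in ((q-[270,150]+.5)*8)))
    cv2.line(img,P[0],P[1],col,1)
for x in(-.033,.033): L((x,-.031,.046),(x,-.121,.046),(0,0,255))
L((-.033,-.121,.046),(.033,-.121,.046),(0,255,0))
for x in(-.075,.075): L((x,-.165,.01),(x,.145,.01),(255,0,0))
for a in np.linspace(0,6.28,40): L((.052*np.cos(a),.08+.052*np.sin(a),.066),(.052*np.cos(a+.16),.08+.052*np.sin(a+.16),.066),(0,255,255))
h=[(.0301,.017),(-.03,.017),(-.03,-.017),(.03,-.017)]
cv2.imwrite("pics/ov.png",img[:600])
```

```text
head [ 0.5083  0.0448 -0.0294] 0.1302009175763329
(195, 356) [ 0.4705 -0.0042  0.046 ]
(310, 333) [ 0.5544 -0.007   0.046 ]
(160, 282) [0.4799 0.0987 0.046 ]
```

View pics/ov.png

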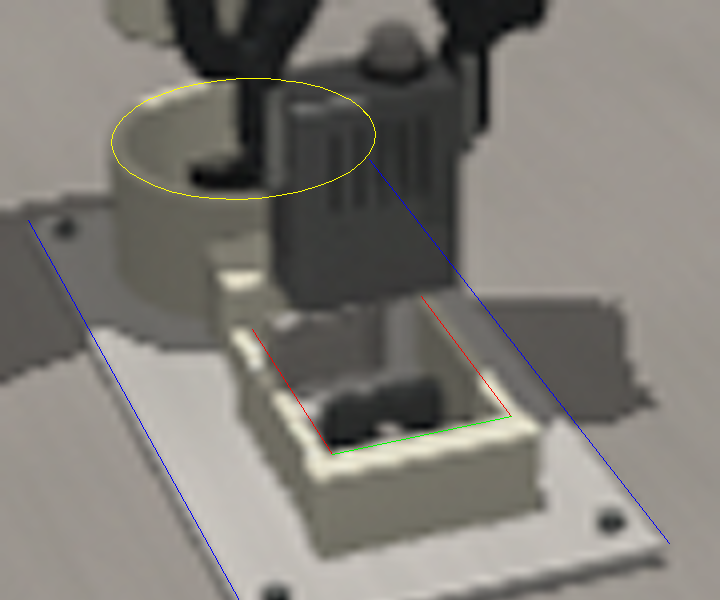

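Run:
```python
from h import *
f=eyes.grab_frame("side")
for p in((297,308),(457,289)):
    print(onz(f,(p[0]/8+269.5,p[1]/8+149.5),.0877).round(4))
for dx in(-.03,.03): print((proj(f,(.5112+dx,.0231,.0877))-[269.5,149.5])*8)
plan((.516,.0685,.115),89.2,2)
```

```text
[0.4805 0.0346 0.0877]
[0.5363 0.0259 0.0877]
[310.01112164 323.39946947]
[472.96597361 290.05770871]
t 7.4 pos [0.5113 0.0408 0.1304] rot [1.800e+02 1.000e-02 8.916e+01]
13.9 2.2 7.7 0 0 -0.000; 13.9 2.2 7.7 0 0 -0.000
```

Request:
jog_arm(rows="13 3 0 0 0 0 50; 13 3 0 0 0 0 50; 0 0 15 0 0 0 50; 0 0 15 0 0 0 50; 0 0 0 0 0 0 50")

```text
t: 7.82
position: [0.5166, 0.0696, 0.0984]
ee_rot: [-179.8, -0.0, 89.4]
wrist_force: [-1.0, 0.8, -2.9]
grip_width: 0.0598
gripper_force: 39.2
```

Request:
jog_arm(rows="0 0 3 0 0 0 50; 0 0 4 0 0 0 50; 0 0 4 0 0 0 50; 0 0 4 0 0 0 50; 0 0 0 0 0 0 50")

```text
t: 8.23
position: [0.5174, 0.0671, 0.085]
ee_rot: [-180.0, 0.0, 89.2]
wrist_force: [0.1, 0.3, -3.0]
grip_width: 0.06
gripper_force: 39.3
```

Request:
jog_arm(rows="0 0 4 0 0 0 50; 0 0 5 0 0 0 50; 0 0 5 0 0 0 50; 0 0 5 0 0 0 50; 0 0 0 0 0 0 50")

```text
t: 8.65
position: [0.517, 0.067, 0.0653]
ee_rot: [-179.9, 0.0, 89.2]
wrist_force: [-0.8, 0.3, -3.3]
grip_width: 0.06
gripper_force: 39.3
```

Request:
jog_arm(rows="0 0 4 0 0 0 50; 0 0 4 0 0 0 50; 0 0 3 0 0 0 50; 0 0 2 0 0 0 50; 0 0 0 0 0 0 50")

```text
t: 9.07
position: [0.5176, 0.067, 0.053]
ee_rot: [-180.0, 0.0, 89.2]
wrist_force: [0.7, 0.4, -2.7]
grip_width: 0.0597
gripper_force: 39.3
```

Request:
jog_arm(rows="0 0 1 0 0 0 50; 0 0 1 0 0 0 50; 0 0 0 0 0 0 50")

```text
t: 9.32
position: [0.5177, 0.0671, 0.0527]
ee_rot: [180.0, -0.1, 89.2]
wrist_force: [-2.7, 0.8, 9.4]
grip_width: 0.0601
gripper_force: 40.6
```

Request:
jog_arm(rows="0 0 0 0 0 0 62; 0 0 0 0 0 0 70; 0 0 0 0 0 0 85; 0 0 0 0 0 0 85; 0 0 0 0 0 0 85")

```text
t: 9.73
position: [0.5178, 0.0671, 0.0513]
ee_rot: [180.0, 0.0, 89.2]
wrist_force: [0.7, 0.7, -0.3]
grip_width: 0.0846
gripper_force: 0.0
```

Request:
jog_arm(rows="0 0 -15 0 0 0 85; 0 0 -30 0 0 0 85; 0 0 -35 0 0 0 85; 0 0 -35 0 0 0 85; 0 0 0 0 0 0 85")

```text
t: 10.15
position: [0.5216, 0.067, 0.1716]
ee_rot: [179.4, -0.1, 89.2]
wrist_force: [1.1, 0.1, 0.2]
grip_width: 0.0852
gripper_force: 0.0
```

Run:
```python
from h import *
t=cv2.imread("pics/top1.png");f=eyes.grab_frame("top")
c=t[188:222,232:272].astype(float);c=np.clip(c*1.8,0,255)**.6*255**.4
o=cv2.resize(c.astype(np.uint8),None,fx=15,fy=15,interpolation=cv2.INTER_CUBIC)
cv2.circle(o,tuple(int(v) for v in (proj(f,(.5174,.2045,.054))-[231.5,187.5])*15),3,(0,0,255),-1)
cv2.imwrite("pics/knob.png",o);print(o.shape,c.shape)
```

```text
(510, 600, 3) (34, 40, 3)
```

View pics/knob.png

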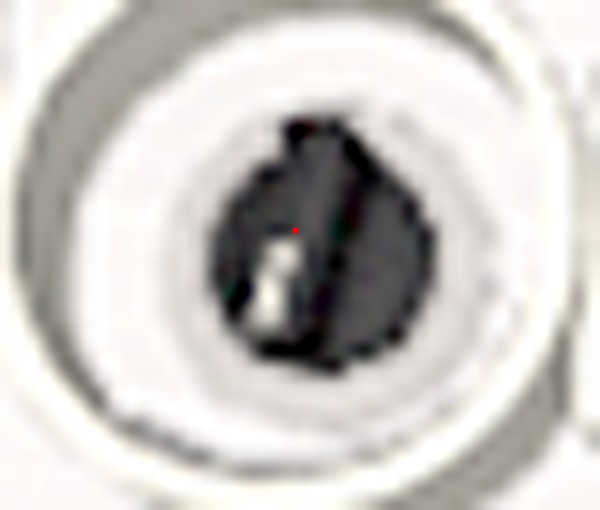

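Run:
```python
from h import *
print(np.round(env.read_state()["q"],1))
plan((.5185,.2045,.15),166.3,12)
plan((.5185,.2045,.15),-13.7,15)
```

```text
[-33.9  27.1  29.  122.1 -22.5  35.4  10.2]
t 10.2 pos [0.5202 0.0673 0.1695] rot [ 1.7959e+02 -9.0000e-02  8.9200e+01]
11.4 -0.3 1.6 0 0 -0.112; 11.4 1.0 1.6 0 0 -0.112; 11.2 2.2 1.6 0 0 -0.112; 10.9 3.5 1.6 0 0 -0.112; 10.4 4.7 1.6 0 0 -0.112; 9.8 5.8 1.6 0 0 -0.112; 9.1 6.9 1.6 0 0 -0.112; 8.3 7.9 1.6 0 0 -0.112; 7.4 8.7 1.6 0 0 -0.112; 6.3 9.5 1.6 0 0 -0.112; 5.2 10.2 1.6 0 0 -0.112; 4.1 10.7 1.6 0 0 -0.112
t 10.2 pos [0.5202 0.0673 0.1695] rot [ 1.7959e+02 -9.0000e-02  8.9200e+01]
9.1 -0.2 1.3 0 0 0.120; 9.0 -1.3 1.3 0 0 0.120; 8.8 -2.4 1.3 0 0 0.120; 8.5 -3.4 1.3 0 0 0.120; 8.0 -4.4 1.3 0 0 0.120; 7.4 -5.4 1.3 0 0 0.120; 6.7 -6.2 1.3 0 0 0.120; 5.9 -7.0 1.3 0 0 0.120; 5.1 -7.6 1.3 0 0 0.120; 4.1 -8.2 1.3 0 0 0.120; 3.1 -8.6 1.3 0 0 0.120; 2.1 -8.9 1.3 0 0 0.120; 1.0 -9.1 1.3 0 0 0.120; -0.1 -9.1 1.3 0 0 0.120; -1.2 -9.1 1.3 0 0 0.120
```

Request:
jog_arm(rows="35 0 0 0 0 0 45; 35 0 0 0 0 0 45; 35 0 0 0 0 0 45; 32 0 5 0 0 0 45; 0 0 5 0 0 -0.11 45")

```text
t: 10.62
position: [0.5184, 0.2139, 0.1546]
ee_rot: [-180.0, -0.2, 96.3]
wrist_force: [0.1, 1.2, -0.1]
grip_width: 0.045
gripper_force: 0.0
```

Request:
jog_arm(rows="0 0 0 0 0 -0.12 45; 0 0 0 0 0 -0.12 45; 0 0 0 0 0 -0.12 45; 0 0 0 0 0 -0.12 45; 0 0 0 0 0 -0.12 45")

```text
t: 11.03
position: [0.5185, 0.2039, 0.155]
ee_rot: [-179.9, -0.0, 130.2]
wrist_force: [0.6, 0.7, 0.4]
grip_width: 0.0453
gripper_force: 0.0
```

Request:
jog_arm(rows="0 0 0 0 0 -0.12 45; 0 0 0 0 0 -0.12 45; 0 0 0 0 0 -0.12 45; 0 0 0 0 0 -0.12 45; 0 0 0 0 0 -0.12 45")

```text
t: 11.45
position: [0.5185, 0.2038, 0.155]
ee_rot: [-179.9, -0.1, 164.6]
wrist_force: [-0.8, 0.2, -0.3]
grip_width: 0.0451
gripper_force: 0.0
```

Request:
jog_arm(rows="0 0 0 0 0 -0.04 45; 0 0 0 0 0 0 45; 0 0 0 0 0 0 45; 0 0 0 0 0 0 45")

```text
t: 11.78
position: [0.5191, 0.2039, 0.1557]
ee_rot: [-180.0, -0.1, 166.5]
wrist_force: [0.3, 0.4, 0.3]
grip_width: 0.045
gripper_force: 0.0
```

Run:
```python
from h import *
f=eyes.grab_frame("side")
r=eyes.cut_out("side","head")[0];print(r["confidence"],r["at"])
b=fit([(f,r["region"])],[box(.06,.034,.01,.09),cyl(.01,.09,.104,(.012,0))],[(.48,.54),(.03,.1),(-.05,.02)]);print(b.x.round(4),b.fun)
cv2.imwrite("pics/ins.png",cv2.resize(f["img"][100:230,240:370],None,fx=4,fy=4))
print(np.round(env.read_state()["q"],1))
plan((.5185,.2045,.1),166.3,2)
```

```text
0.75 [304.6, 203.1]
[ 0.4802  0.0999 -0.0089] 0.8238883663961856
[-31.   28.    6.6 117.6  -5.4  34.8  55.8]
t 11.8833 pos [0.5193 0.2041 0.156 ] rot [-1.7997e+02 -3.0000e-02  1.6652e+02]
0.4 0.1 28.0 0 0 0.002; 0.4 0.1 28.0 0 0 0.002
```

View pics/ins.png

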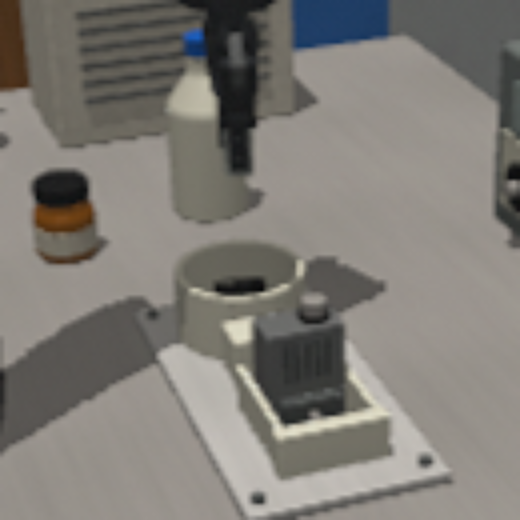

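Request:
jog_arm(rows="0 0 30 0 0 0 45; 0 0 30 0 0 0 45; 0 0 20 0 0 0 45; 0 0 10 0 0 0 45; 0 0 10 0 0 0 45")

```text
t: 12.3
position: [0.5193, 0.2041, 0.0554]
ee_rot: [-180.0, -0.0, 166.5]
wrist_force: [0.7, 0.2, 0.3]
grip_width: 0.0449
gripper_force: 0.0
```

Request:
jog_arm(rows="0 0 10 0 0 0 45; 0 0 10 0 0 0 45; 0 0 6 0 0 0 45; 0 0 0 0 0 0 45; 0 0 0 0 0 0 45")

```text
t: 12.72
position: [0.5197, 0.2041, 0.0304]
ee_rot: [180.0, 0.0, 166.5]
wrist_force: [0.8, -0.3, -0.4]
grip_width: 0.0451
gripper_force: 0.0
```

Request:
jog_arm(rows="0 0 0 0 0 0 30; 0 0 0 0 0 0 20; 0 0 0 0 0 0 10; 0 0 0 0 0 0 10; 0 0 0 0 0 0 10", grip_force=40)

```text
t: 13.13
position: [0.5205, 0.2058, 0.0312]
ee_rot: [179.8, 0.1, 166.6]
wrist_force: [-0.8, 3.6, 4.3]
grip_width: 0.0132
gripper_force: 40.0
```

Run:
```python
from h import *
s=env.read_state();print({k:np.round(s[k],4) for k in("t","position","ee_rot","wrist_force","torque","grip_width","gripper_force")})
```

```text
{'t': np.float64(13.1333), 'position': array([0.5205, 0.2058, 0.0312]), 'ee_rot': array([1.798412e+02, 1.035000e-01, 1.666388e+02]), 'wrist_force': array([-0.8228,  3.6184,  4.3176]), 'torque': array([0.7099, 0.0958, 0.1362]), 'grip_width': np.float64(0.0132), 'gripper_force': np.float64(39.9878)}
```

Request:
jog_arm(rows="1 2 0 0 0 0 10; 0 0 0 0 0 0.05 10; 0 0 0 0 0 0.1 10; 0 0 0 0 0 0.1 10; 0 0 0 0 0 0.1 10")

```text
t: 13.55
position: [0.5202, 0.2054, 0.0312]
ee_rot: [180.0, 0.1, 146.2]
wrist_force: [0.3, -0.6, 6.4]
grip_width: 0.0134
gripper_force: 40.7
```

```bash
cat > st.py <<'E'
from h import *
s=env.read_state();print({k:np.round(s[k],3).tolist() for k in("t","position","ee_rot","wrist_force","torque","grip_width")},"knob",round(np.radians(165.8-0.8-90+90-s["ee_rot"][2])+np.radians(14.2-0.0)*0,3))
E
python3 st.py
```

```text
{'t': 13.55, 'position': [0.52, 0.205, 0.031], 'ee_rot': [179.964, 0.11, 146.238], 'wrist_force': [0.331, -0.557, 6.372], 'torque': [-0.16, 0.002, 0.306], 'grip_width': 0.013} knob 0.327
```

Request:
jog_arm(rows="0 0 0 0 0 0.08 10; 0 0 0 0 0 0.08 10; 0 0 0 0 0 0.08 10; 0 0 0 0 0 0.08 10; 0 0 0 0 0 0.08 10")

```text
t: 13.97
position: [0.5197, 0.2048, 0.0312]
ee_rot: [180.0, 0.1, 123.4]
wrist_force: [-0.4, -0.9, 6.6]
grip_width: 0.013
gripper_force: 40.8
```

```bash
sed -i 's/round(np.radians(165.*$/round(np.radians(179.15-s["ee_rot"][2]),3))/' st.py; python3 st.py
```

```text
{'t': 13.967, 'position': [0.52, 0.205, 0.031], 'ee_rot': [179.992, 0.084, 123.357], 'wrist_force': [-0.39, -0.871, 6.573], 'torque': [-0.259, 0.173, 0.372], 'grip_width': 0.013} knob 0.974
```

Request:
jog_arm(rows="0 0 0 0 0 0.05 10; 0 0 0 0 0 0.05 10; 0 0 0 0 0 0.05 10; 0 0 0 0 0 0.05 10; 0 0 0 0 0 0.05 10")

```text
t: 14.38
position: [0.5192, 0.2047, 0.0312]
ee_rot: [-180.0, 0.1, 109.1]
wrist_force: [-1.3, -1.6, 7.8]
grip_width: 0.0135
gripper_force: 40.9
```

```bash
python3 st.py
```

```text
{'t': 14.383, 'position': [0.519, 0.205, 0.031], 'ee_rot': [-179.983, 0.07, 109.111], 'wrist_force': [-1.285, -1.61, 7.83], 'torque': [-0.302, 0.201, 0.264], 'grip_width': 0.013} knob 1.222
```

Request:
jog_arm(rows="0 0 0 0 0 0.05 10; 0 0 0 0 0 0.05 10; 0 0 0 0 0 0.05 10; 0 0 0 0 0 0.05 10; 0 0 0 0 0 0.05 10")

```text
t: 14.8
position: [0.5188, 0.2046, 0.0312]
ee_rot: [-180.0, 0.1, 94.8]
wrist_force: [-1.4, -2.2, 9.3]
grip_width: 0.0134
gripper_force: 41.0
```

```bash
python3 st.py
```

```text
{'t': 14.8, 'position': [0.519, 0.205, 0.031], 'ee_rot': [-179.954, 0.064, 94.787], 'wrist_force': [-1.439, -2.241, 9.253], 'torque': [-0.31, 0.363, 0.349], 'grip_width': 0.013} knob 1.472
```

```bash
cat > av.py <<'E'
from h import *
T=[];F=[]
for i in range(10):
    eyes.grab_frame("side");s=env.read_state();T.append(s["torque"][2]);F.append(s["wrist_force"])
print("tz",np.mean(T).round(3),"sd",np.std(T).round(3),"F",np.mean(F,0).round(2),"rot",np.round(s["ee_rot"],2),"knob",round(np.radians(179.15-s["ee_rot"][2]),3),"t",s["t"],np.round(s["position"],4))
E
python3 av.py
```

```text
tz 0.044 sd 0.046 F [-1.46 -0.98  9.03] rot [-1.7995e+02  5.0000e-02  9.4810e+01] knob 1.472 t 15.3 [0.5188 0.2046 0.0312]
```

Request:
jog_arm(rows="0 0 0 0 0 0 45; 0 0 0 0 0 0 45; 0 0 0 0 0 0 45; 0 0 -10 0 0 0 45; 0 0 -20 0 0 0 45")

```text
t: 15.72
position: [0.5173, 0.2056, 0.0592]
ee_rot: [-179.7, 0.1, 94.9]
wrist_force: [-0.7, 0.7, 0.2]
grip_width: 0.0449
gripper_force: 0.0
```

Request:
jog_arm(rows="0 0 -15 0 0 0 45; 0 0 0 0 0 -0.12 45; 0 0 0 0 0 -0.12 45; 0 0 0 0 0 -0.12 45; 0 0 0 0 0 -0.12 45")

```text
t: 16.13
position: [0.519, 0.2063, 0.076]
ee_rot: [180.0, 0.0, 122.8]
wrist_force: [-0.2, -0.7, -0.3]
grip_width: 0.0453
gripper_force: 0.0
```

Request:
jog_arm(rows="0 0 0 0 0 0.12 45; 0 0 0 0 0 0.12 45; 0 0 0 0 0 0.12 45; 0 0 0 0 0 0.12 45; -1 0 0 0 0 0 45")

```text
t: 16.55
position: [0.5189, 0.2056, 0.0756]
ee_rot: [-180.0, 0.0, 94.8]
wrist_force: [0.2, -0.6, 0.8]
grip_width: 0.0451
gripper_force: 0.0
```

Request:
jog_arm(rows="0 0 20 0 0 0 45; 0 0 15 0 0 0 45; 0 0 10 0 0 0 45; 0 0 0 0 0 0 45; 0 0 0 0 0 0 45")

```text
t: 16.97
position: [0.5189, 0.205, 0.0302]
ee_rot: [-179.9, 0.0, 95.0]
wrist_force: [0.2, -0.3, 0.9]
grip_width: 0.0452
gripper_force: 0.0
```

```bash
python3 st.py
```

```text
{'t': 16.967, 'position': [0.519, 0.205, 0.03], 'ee_rot': [-179.948, 0.01, 94.978], 'wrist_force': [0.248, -0.272, 0.868], 'torque': [-0.026, -0.003, 0.005], 'grip_width': 0.045} knob 1.469
```

Regrip, then turn slowly with readings.

Request:
jog_arm(rows="0 0 0 0 0 0 30; 0 0 0 0 0 0 20; 0 0 0 0 0 0 10; 0 0 0 0 0 0 10; 0 0 0 0 0 0 10")

```text
t: 17.38
position: [0.5189, 0.2053, 0.0312]
ee_rot: [-180.0, -0.0, 95.0]
wrist_force: [-2.5, -1.4, 6.6]
grip_width: 0.0133
gripper_force: 40.1
```

```bash
cat > rd.py <<'E'
from h import *
s=env.read_state();k=np.radians(179.15-s["ee_rot"][2])
open("log.txt","a").write("%.3f %.4f %.4f %.3f\n"%(s["t"],k,s["torque"][2],s["effort"][6]));print("knob %.3f tz %.3f e7 %.3f"%(k,s["torque"][2],s["effort"][6]),np.round(s["wrist_force"],1))
E
python3 rd.py
```

```text
knob 1.469 tz 0.187 e7 -0.149 [-2.5 -1.4  6.6]
```

Request:
jog_arm(rows="0 0 0 0 0 0.02 10; 0 0 0 0 0 0.02 10; 0 0 0 0 0 0.02 10")

```text
t: 17.63
position: [0.5188, 0.2053, 0.0313]
ee_rot: [-180.0, -0.0, 91.6]
wrist_force: [-1.1, -0.7, 6.5]
grip_width: 0.0132
gripper_force: 40.2
```

```bash
python3 rd.py
```

```text
knob 1.529 tz 0.316 e7 -0.200 [-1.1 -0.7  6.5]
```

Request:
jog_arm(rows="0 0 0 0 0 0.02 10; 0 0 0 0 0 0.02 10")

```text
t: 17.8
position: [0.5188, 0.2053, 0.0313]
ee_rot: [-180.0, -0.0, 89.3]
wrist_force: [-2.0, 0.2, 6.4]
grip_width: 0.0133
gripper_force: 40.2
```

```bash
python3 rd.py
```

```text
knob 1.569 tz 0.322 e7 -0.202 [-2.   0.2  6.4]
```

Request:
jog_arm(rows="0 0 0 0 0 0.02 10; 0 0 0 0 0 0.02 10")

```text
t: 17.97
position: [0.5187, 0.2053, 0.0313]
ee_rot: [-180.0, -0.0, 87.0]
wrist_force: [-2.5, -0.8, 5.8]
grip_width: 0.0128
gripper_force: 40.2
```

```bash
python3 rd.py
```

```text
knob 1.609 tz 0.289 e7 -0.201 [-2.5 -0.8  5.8]
```

Request:
jog_arm(rows="0 0 0 0 0 0.02 10; 0 0 0 0 0 0.02 10")

```text
t: 18.13
position: [0.5187, 0.2053, 0.0313]
ee_rot: [-180.0, -0.0, 84.7]
wrist_force: [-2.1, -1.2, 6.0]
grip_width: 0.0131
gripper_force: 40.3
```

```bash
python3 rd.py
```

```text
knob 1.649 tz 0.304 e7 -0.201 [-2.1 -1.2  6. ]
```

Request:
jog_arm(rows="0 0 0 0 0 0.02 10; 0 0 0 0 0 0.02 10; 0 0 0 0 0 0.02 10")

```text
t: 18.38
position: [0.5186, 0.2053, 0.0313]
ee_rot: [-180.0, -0.0, 81.2]
wrist_force: [-1.5, -0.4, 6.5]
grip_width: 0.0132
gripper_force: 40.3
```

```bash
python3 rd.py
```

```text
knob 1.709 tz 0.313 e7 -0.200 [-1.5 -0.4  6.5]
```

Request:
jog_arm(rows="0 0 0 0 0 0.02 10; 0 0 0 0 0 0.02 10; 0 0 0 0 0 0.02 10")

```text
t: 18.63
position: [0.5186, 0.2053, 0.0313]
ee_rot: [-179.9, -0.0, 77.8]
wrist_force: [-1.5, -1.3, 7.2]
grip_width: 0.0131
gripper_force: 40.4
```

```bash
python3 rd.py
```

```text
knob 1.769 tz 0.311 e7 -0.199 [-1.5 -1.3  7.2]
```

Request:
jog_arm(rows="0 0 0 0 0 0.02 10; 0 0 0 0 0 0.02 10")

```text
t: 18.8
position: [0.5185, 0.2053, 0.0313]
ee_rot: [-179.9, -0.0, 75.5]
wrist_force: [-2.9, -0.2, 6.2]
grip_width: 0.0133
gripper_force: 40.4
```

```bash
python3 rd.py
```

```text
knob 1.809 tz 0.334 e7 -0.199 [-2.9 -0.2  6.2]
```

Request:
jog_arm(rows="0 0 0 0 0 0.02 10; 0 0 0 0 0 0.02 10; 0 0 0 0 0 0.02 10")

```text
t: 19.05
position: [0.5185, 0.2053, 0.0313]
ee_rot: [-179.9, -0.0, 72.1]
wrist_force: [-2.4, -1.0, 6.6]
grip_width: 0.0135
gripper_force: 40.4
```

```bash
python3 rd.py
```

```text
knob 1.869 tz 0.331 e7 -0.198 [-2.4 -1.   6.6]
```

Request:
jog_arm(rows="0 0 0 0 0 0.02 10; 0 0 0 0 0 0.02 10; 0 0 0 0 0 0.02 10")

```text
t: 19.3
position: [0.5184, 0.2053, 0.0313]
ee_rot: [-179.9, -0.0, 68.6]
wrist_force: [-3.4, -1.0, 7.0]
grip_width: 0.0131
gripper_force: 40.4
```

```bash
python3 rd.py
```

```text
knob 1.929 tz 0.305 e7 -0.197 [-3.4 -1.   7. ]
```

Request:
jog_arm(rows="0 0 0 0 0 0.02 10; 0 0 0 0 0 0.02 10")

```text
t: 19.47
position: [0.5183, 0.2054, 0.0312]
ee_rot: [-179.9, -0.0, 66.4]
wrist_force: [-3.4, -0.7, 7.5]
grip_width: 0.0129
gripper_force: 40.4
```

```bash
python3 rd.py
```

```text
knob 1.969 tz 0.309 e7 -0.196 [-3.4 -0.7  7.5]
```

Request:
jog_arm(rows="0 0 0 0 0 0.02 10; 0 0 0 0 0 0.02 10; 0 0 0 0 0 0.02 10")

```text
t: 19.72
position: [0.5183, 0.2054, 0.0313]
ee_rot: [-179.9, -0.0, 62.9]
wrist_force: [-2.3, -0.8, 7.1]
grip_width: 0.0133
gripper_force: 40.5
```

```bash
python3 rd.py
```

```text
knob 2.029 tz 0.310 e7 -0.195 [-2.3 -0.8  7.1]
```

Request:
jog_arm(rows="0 0 0 0 0 0.02 10; 0 0 0 0 0 0.02 10; 0 0 0 0 0 0.02 10")

```text
t: 19.97
position: [0.5182, 0.2054, 0.0312]
ee_rot: [-179.9, 0.0, 59.5]
wrist_force: [-2.4, -0.7, 8.3]
grip_width: 0.0129
gripper_force: 40.5
```

```bash
python3 rd.py
```

```text
knob 2.089 tz 0.287 e7 -0.197 [-2.4 -0.7  8.3]
```

Request:
jog_arm(rows="0 0 0 0 0 0.02 10; 0 0 0 0 0 0.02 10")

```text
t: 20.13
position: [0.5182, 0.2054, 0.0313]
ee_rot: [-179.9, 0.0, 57.2]
wrist_force: [-3.5, 0.3, 7.0]
grip_width: 0.0131
gripper_force: 40.5
```

```bash
python3 rd.py
```

```text
knob 2.128 tz 0.364 e7 -0.215 [-3.5  0.3  7. ]
```

Request:
jog_arm(rows="0 0 0 0 0 0.02 10; 0 0 0 0 0 0.02 10")

```text
t: 20.3
position: [0.5181, 0.2054, 0.0312]
ee_rot: [-179.9, 0.0, 54.9]
wrist_force: [-3.0, -0.1, 6.9]
grip_width: 0.0133
gripper_force: 40.6
```

```bash
python3 rd.py
```

```text
knob 2.168 tz 0.352 e7 -0.233 [-3.  -0.1  6.9]
```

Request:
jog_arm(rows="0 0 0 0 0 0.02 10; 0 0 0 0 0 0.02 10")

```text
t: 20.47
position: [0.5181, 0.2055, 0.0313]
ee_rot: [-179.9, 0.0, 52.6]
wrist_force: [-3.4, -0.3, 7.8]
grip_width: 0.0133
gripper_force: 40.6
```

```bash
python3 rd.py
```

```text
knob 2.208 tz 0.370 e7 -0.250 [-3.4 -0.3  7.8]
```

Request:
jog_arm(rows="0 0 0 0 0 0.02 10; 0 0 0 0 0 0.02 10; 0 0 0 0 0 0.02 10")

```text
t: 20.72
position: [0.5181, 0.2055, 0.0313]
ee_rot: [-179.9, 0.0, 49.2]
wrist_force: [-3.2, -0.4, 8.6]
grip_width: 0.0134
gripper_force: 40.7
```

```bash
python3 rd.py
```

```text
knob 2.268 tz 0.349 e7 -0.276 [-3.2 -0.4  8.6]
```

Request:
jog_arm(rows="0 0 0 0 0 0.02 10; 0 0 0 0 0 0.02 10")

```text
t: 20.88
position: [0.518, 0.2055, 0.0313]
ee_rot: [-179.9, 0.0, 46.9]
wrist_force: [-2.8, 0.3, 8.0]
grip_width: 0.0132
gripper_force: 40.7
```

```bash
python3 rd.py
```

```text
knob 2.308 tz 0.414 e7 -0.293 [-2.8  0.3  8. ]
```

Request:
jog_arm(rows="0 0 0 0 0 0 10; 0 0 0 0 0 0 20; 0 0 0 0 0 0 45; 0 0 0 0 0 0 45; 0 0 0 0 0 0 45")

```text
t: 21.3
position: [0.5195, 0.2054, 0.0304]
ee_rot: [180.0, -0.0, 46.8]
wrist_force: [0.3, -0.5, 0.3]
grip_width: 0.045
gripper_force: 0.0
```

Request:
jog_arm(rows="0 0 -15 0 0 0 45; 0 0 -25 0 0 0 45; 0 0 -35 0 0 0 45; 0 0 -40 0 0 0 45; 0 0 -40 0 0 0 45")

```text
t: 21.72
position: [0.5186, 0.2049, 0.1864]
ee_rot: [-180.0, 0.1, 46.8]
wrist_force: [0.7, 0.3, 0.4]
grip_width: 0.0448
gripper_force: 0.0
```

Request:
jog_arm(rows="0 0 -20 0 0 0 45; 0 0 0 0 0 0 45; 0 0 0 0 0 0 45; 0 0 0 0 0 0 45")

```text
t: 22.05
position: [0.5182, 0.2054, 0.2044]
ee_rot: [-179.9, 0.1, 46.8]
wrist_force: [1.1, 0.4, -0.5]
grip_width: 0.0451
gripper_force: 0.0
```

Run:
```python
from h import *
f=eyes.grab_frame("side")
cv2.imwrite("pics/end.png",cv2.resize(f["img"][100:250,240:390],None,fx=4,fy=4))
s=env.read_state();print(s["t"],s["position"],s["wrist_force"],s["ee_rot"])
```

```text
22.1 [0.51791143 0.20524574 0.20394346] [-0.14507189 -0.83741857 -0.33480774] [-1.7992336e+02  1.3861815e-01  4.6811106e+01]
```

View pics/end.png

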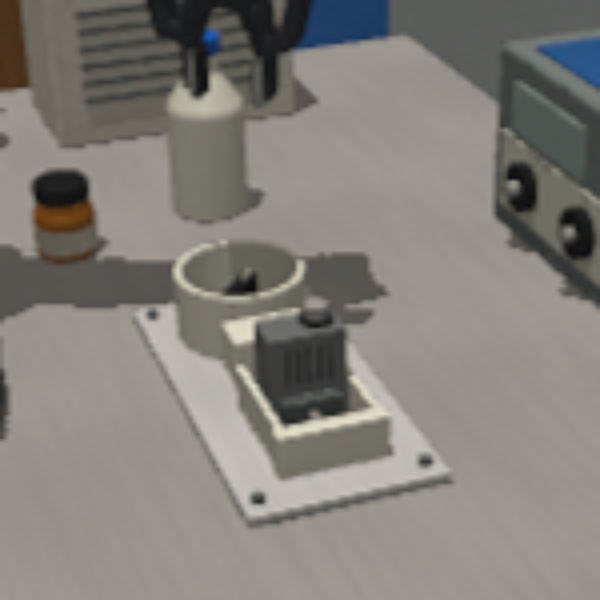

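The picture shows the head upright in the cradle at about crop (300,365), against the stop. The knob is turned, and the gripper is clear above.

```bash
python3 -c "
from rig import env
print(env.close_job())"
```

```text
the job is handed in; nothing more can be done
None
```

The job is handed in at about 22 s: the head stands upright on the cradle floor, and the knob is turned to about 2.31 rad, 0.22 rad past the nip. That should give a clamp force of 13–14 N, inferred from the torque rise rather than measured directly. The gripper has let go and is clear of everything.

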